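Unload the tube rotator

ROBOT

A 6-joint arm with a two-finger parallel gripper is mounted at the origin on a cart in front of the work surface, level with it; the furniture and walls round the work are solid. World frame = base frame: x ahead of the robot, y to its left, z up, the work surface at z = 0. Lengths are in m, angles in rad, forces in N, time in s.
With the tool pointing down it reaches from about 0.35 to 0.85 m from the base axis. Payload 8.1 kg.
Tool frame: the origin (TCP) lies midway between the tips of the shut fingers; the grasp point (between the pads) lies 19 mm behind it (robot.tcp_to_grasp is the distance from the TCP to the grasp point, in m); x points along the fingers, y is the direction in which the jaws open and shut, and the axes are right-handed (so a half turn about x gives the same grasp; the last joint's range is limited). The gripper opens to 93 mm and grips with 3 to 60 N. Pads are 15 mm wide; open, the fingers measure 128 mm over their backs; the gripper's body (75 mm by 188 mm) begins 65 mm behind the grasp point.
Start: joints at [-1.191, 0.13, 1.488, -0, 1.523, -0.085], TCP at [0.269, -0.536, 0.219] pointing down, gripper open.
Joint ranges: [-2.96, 2.96], [-0.89, 2.26], [0.02, 2.5], [-1.34, 4.48], [0, 2.73], [-2.66, 2.66]. Speed limits (rad/s): [2.39, 2.39, 2.79, 3.14, 3.14, 3.14].

INTERFACE

Orientations are given as a rotation vector (axis times angle).
In Python, from plant import robot gives the robot as it stands.
- The arm moves only by the tool play_rows, never from a script. Its argument "plan" is a list of rows, each an object with "slide": the shift along the world's x, y, z as a fraction of full scale, a list of three; "roll": the turn about the world's z as a fraction of full scale; "fingers": the gripper command: -1 is shut, 1 is fully open, values between are in proportion. A call has 1 to 20 rows; each row shifts and turns the commanded pose from where the row before left it; what a row does not reach is not made up. Full scale, the value 1, is 30 mm for a shift and 8 degrees for a turn. A row lasts 1/8 s, in which the tool goes at most 62.5 mm and 10.7 degrees, less where a joint would pass 70% of its speed; a pose out of reach is approached as far as the arm can. A call with a number of a shift or a turn outside -1 to 1 is refused whole. A call with a gripper value outside its range is refused whole. The fingers move at their own pace and stop on an object; "squeeze" is the grip in N (left out, the last holds). Time passes only in rows, so rows that do not move let the fingers close. It gives the time, the measured TCP pose, the force and the opening at its end, in the units of the state.
- robot.read_state(): the state, without advancing time (a new reading comes with each control period).
- robot.read_camera(name): name is "scene" or "top"; returns the picture (480x640x3 uint8, red, green, blue); there is no depth.
- robot.get_calibration(name): a dict with "fx", "fy", "cx", "cy" (pixels), "R" (3x3) and "t" (3): a world point X has camera coordinates R X + t. Camera axes: x right, y down, z forward; pixel columns grow to the right and rows downward; lengths in m; the calibration is good to about 2 mm. A picture is of the moment at which its call begins. get_calibration takes no time and is no camera call.
- robot.close_job(): hands the job in, once; it reports no verdict.
Trained networks look in the newest picture that a camera, given by its name, has taken for a name from the list of things; names that differ only in an ending like _2 or _b are one class to them, and where a whole thing is asked for, a point or a joint stands for the part that bears it (a point fixed in the world has none). Each returns a list of dicts, best first, with "p" (0 to 1); they miss things now and then, are a little off and sometimes report something else, mostly with a low value. They report only what shows in the picture. A call takes as long as a camera call. They do not tell look-alikes from the thing itself.
- robot.boxes_of(camera, target): "extent" ([centre column, centre row, width, height] in pixels, round what is visible of it).
- robot.regions_of(camera, target): "region" (480x640 bool, what is visible of it) and "extent" ([centre column, centre row, width, height] in pixels, round what is visible of it).
- robot.mark_of(camera, target): "point" ([column, row] in pixels: a listed point, or the origin of a listed thing).
The state is a dict: "t": time; "q": joint angles; "dq": joint speeds; "joint_torque": joint torques, N m; "tool_pos": TCP position; "orientation": TCP orientation; "force": force on the tool from outside, world axes, zero at the start; "wrist_torque": the same for the moment, N m; "opening": finger opening in m.
Only numpy, scipy, OpenCV 4.12 (cv2) and the standard library are available. Lean on these libraries where they do the work, as an engineer would, in place of code of your own. Each camera call takes 0.05 s, during which the arm holds its last target.

TASK

Lock the stopped tube rotator's free-turning paddle: press down its lock plunger and give it a quarter-turn clockwise so that it stays down by itself. Then take the capped tube on the upper face out of its clips by rolling it sideways over the low sprung jaws, away from the hooked ones and without wrenching the clips, and set it down gently on its side along the middle of the steel tray, not dropped. Leave the sample cup, the test cassette and the small blood tube near the tray where they are.

Things in the scene. Friction and masses are not known exactly. Their poses are not given: they have to be found in the camera images.
- rotator: Bench tube rotator, fixed, base plate 150 x 310 mm, 22 mm high. Origin on the bench under the tube seat; x from the sprung jaws (front) to the hooked jaws (back), y from the lock plunger to the motor, z up. Shaft along y at z = 75 mm. White motor housing at y = 102 to 160 mm, 122 mm high.
- carousel (a joint): Angle (rad) of the aluminium paddle about the shaft (rotator's y): 0 is level, as at the start. Unlocked it turns under 0.07 N m, so a sideways push on the tube only turns it; locked it has about 0.06 rad of play. A second tube under the paddle stays there.
- lock (a joint): Plunger travel (m): 0 up, 0.0145 fully down; spring 2 N to 5 N. The key meets the slotted plate at 0.002 and is blocked there unless in line with the slot within about 0.15 rad. In line it can be pressed past 0.012; turned there clockwise (from above) by 0.8 to 1.6 rad the key catches under the plate and the plunger stays at about 0.012 when let go; else it springs up.
- knob_top (a point): Centre of the top of the plunger's round knurled black knob, 30 mm diameter, 26 mm high, upright; 20 mm of free stem between it and the bridge. Goes down with the plunger. No mark shows the key's angle: it starts 0.35 to 1.25 rad short of the slot, so turn clockwise under about 5 N until it drops in. A released knob keeps its angle.
- tube: Capped 50 ml tube, about 55 g, off-white, paper label: body 29 mm diameter, from its tapered end at y = -60 mm to y = +46 mm, grey ribbed cap 34 mm diameter up to y = +62 mm. Origin on its axis, y along it towards the cap. Lies along the rotator's y in two clips.
- seat (a point): Axis of a seated tube midway between its clips, 109 mm above the bench (rotator's axes). The clips, 10 mm wide, are at y = -33 and +33 mm; between them 56 mm of tube are free, 11 mm above the 22 mm wide paddle bar.
- tray: Open steel tray, fixed, 120 x 176 mm, walls 20 mm high, 3 mm thick. Origin: centre of its underside; y along its length. Floor 3 mm above the bench, three lanes along y at x = -33.5, 0, 33.5 mm between ribs 3.5 mm high.
- sample_cup_b: Capped sample cup, 62 mm diameter, 68 mm high, upright; bystander. Origin: centre of its underside.
- cassette_a: Test cassette 21 x 70 x 5 mm; bystander. Origin: centre of its underside.
- tube_purple: Small capped blood tube, 85 mm long, 17 mm thick, lying; bystander. Origin: centre of its underside.
- bridge (a point): Top of the fixed aluminium bridge on the plunger's axis, 117 mm above the bench, at y = -105 mm of the rotator. The bridge is 44 mm wide in x and reaches from y = -143 to -91 mm. Under it, on the paddle, is a plate with a 9 x 24 mm slot for the key at the plunger's foot (20 x 6 mm, hidden).
- front_lips (a point): Midway between the rounded lips of the two low front jaws, 17 mm in front (-x) of the tube's axis and level with it. They are hinged 16 mm lower and sprung; the tube rolling forward over them swings them down and forward by about 0.5 rad, with 5 to 10 N in all. They spring back behind it.
- hook_tips (a point): Midway between the rounded tips (2 mm radius) of the two rigid back jaws, which hook over the tube to just past its top, 3 mm behind the axis and 16 mm above it: the tube cannot go straight up. It comes out by rolling forward round these tips, its axis on an arc of about 17 mm radius about them: 9 mm forward and 5 mm up, then 14 mm forward and 16 mm up, then free.
Mind the look-alikes: they are no part of the job. There is more than one size of the tray; the job needs the larger.

How it is judged:
On the way, in this order (a step that is already met when the one before it is completed fails the run):
1. the lock plunger stays down by itself, let go, with the tube still in its clips (value of joint lock above 0.0105 m and distance between the grasp point and knob_top above 0.06 m and distance between tube and seat below 0.01 m), for 0.2 s.
2. the tube is out of its clips, in the gripper (distance between tube and seat above 0.03 m and height (world z) of tube above 0.1 m and contact force between the fingers and tube above 0.5 N), for 0.1 s.
3. the tube rests in the tray while still held (contact force between tube and tray above 0.05 N and contact force between the fingers and tube above 0.2 N and z of tube in the frame of tray below 0.03 m), for 0.05 s.
At the end, for the whole second after the job is handed in: Plunger down by itself (over 10.5 mm), paddle level within 0.12 rad; tube lying in the tray, origin at most 26 mm above its underside, within 45 mm across and 35 mm along of its middle, axis within 0.25 rad of its length, released and at rest (under 0.02 m/s) (value of joint lock above 0.0105 m and value of joint carousel between -0.12 and 0.12 rad and x of tube in the frame of tray between -0.045 and 0.045 m and y of tube in the frame of tray between -0.035 and 0.035 m and z of tube in the frame of tray below 0.026 m and angle between tube's own y axis and vertical between 1.4 and 1.74 rad and angle between the y axis of tube and the y axis of tray, either way round below 0.25 rad and linear speed of tube below 0.02 m/s); the robot touches nothing.
It fails at once if the sample cup, the cassette or the small blood tube is moved by more than 25 mm (distance of any of sample_cup_b, cassette_a, tube_purple from where it was at the start of the episode above 0.025 m).
It fails at once if the clips are wrenched: more than 60 N between the tube and the rotator (contact force between tube and rotator above 60 N).
It also fails if it takes over 54 s, if anything falls off the work surface, if the arm or the gripper's body presses on something with over 40 N, if the wrist force passes 120 N, or if a joint passes its speed limit or range.

## Working session

There is one attempt and no reset: what is moved stays moved. The work goes in short steps, Python scripts to look and compute and a tool call to move; the robot and the scene stay as the last step left them, time stands still between calls to the robot, and variables do not carry over. Pictures are saved under pics/ and viewed, and the job is handed in when it is done.

Besides the shell and the picture viewer there is one more tool, called after "Request:" by a JSON object that holds its "op" and its "data", one argument or row to a line. play_rows: Moves the arm, as the interface text tells. Its arguments: {"type":"object","properties":{"plan":{"type":"array","items":{"type":"object","properties":{"slide":{"type":"array","items":{"type":"number","minimum":-1,"maximum":1}},"roll":{"type":"number","minimum":-1,"maximum":1},"fingers":{"type":"number"}}}},"squeeze":{"type":"number"}},"required":["plan"]}

```bash
ls; mkdir -p pics; python3 - <<'E'
from plant import robot
import cv2
print(robot.read_state())
for n in("scene","top"):
    im=robot.read_camera(n); cv2.imwrite(f"pics/{n}0.png",im[:,:,::-1]); print(n,robot.get_calibration(n))
E
```

```text
pics
{'t': 0.0, 'q': array([-1.19140465e+00,  1.31196439e-01,  1.48927504e+00, -1.49906867e-05,
        1.52301988e+00, -8.54382376e-02]), 'dq': array([-0.00033627,  0.00020729, -0.00024039,  0.00019535, -0.00043259,
       -0.00045424]), 'joint_torque': array([ 5.84637692e-04, -5.59836030e+01, -4.91759169e+01,  7.66071933e-02,
        3.55218281e-02, -1.64449489e-04]), 'tool_pos': array([ 0.26874048, -0.53579884,  0.21756873]), 'orientation': array([ 1.96320564,  0.46663878, -1.96379659]), 'force': array([0.20909117, 0.46206165, 0.83848506]), 'wrist_torque': array([-0.00723691, -0.05587124, -0.00664396]), 'opening': 0.09275073297080463}
scene {'fx': 568.886514314582, 'fy': 568.886514314582, 'cx': 323.76830021241346, 'cy': 244.34788321330166, 'R': array([[ 8.93705351e-01, -4.48654126e-01, -4.69238425e-04],
       [-2.45792960e-01, -4.88736592e-01, -8.37091611e-01],
       [ 3.75335271e-01,  7.48228588e-01, -5.47062533e-01]]), 't': array([-0.54791914,  0.17411162,  1.38266264])}
top {'fx': 442.7562940717879, 'fy': 442.7562940717879, 'cx': 318.42304943849774, 'cy': 243.40777085479775, 'R': array([[-0.02265761, -0.99973698, -0.00354889],
       [-0.99886064,  0.02278659, -0.04193082],
       [ 0.04200066,  0.00259479, -0.99911421]]), 't': array([-0.12608062,  0.53653282,  0.96931275])}
```

View pics/scene0.png

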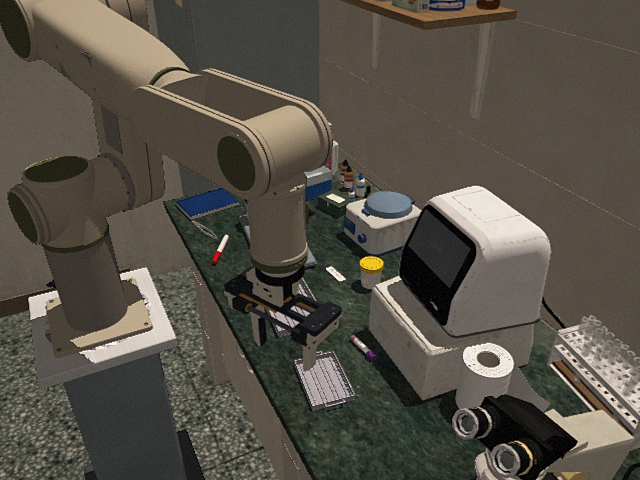

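View pics/top0.png

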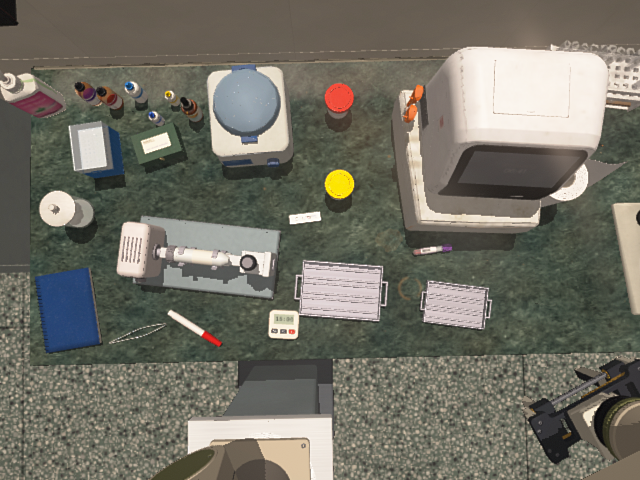

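```bash
cat > h.py <<'E'
from plant import robot
import numpy as np, cv2
def ray(cam,px):
    c=robot.get_calibration(cam); R=c['R'];t=c['t']
    d=R.T@np.array([(px[0]-c['cx'])/c['fx'],(px[1]-c['cy'])/c['fy'],1.]); return -R.T@t,d
def at(cam,px,z):
    o,d=ray(cam,px); return o+d*(z-o[2])/d[2]
def proj(cam,X):
    c=robot.get_calibration(cam); p=c['R']@np.asarray(X,float)+c['t']; return np.array([c['fx']*p[0]/p[2]+c['cx'],c['fy']*p[1]/p[2]+c['cy']])
E
python3 - <<'E'
from h import *
im=robot.read_camera("top")
zs=dict(knob_top=.163,bridge=.117,seat=.109,tube=.109,front_lips=.109,hook_tips=.125,rotator=0,tray=0,cassette_a=0,sample_cup_b=0,tube_purple=0)
for n,z in zs.items():
    for m in robot.mark_of("top",n)[:3]:
        print(n,round(m['p'],2),np.round(m['point'],1),np.round(at("top",m['point'],z),4))
cv2.imwrite("pics/crop.png",cv2.resize(im[200:310,105:295],None,fx=4,fy=4,interpolation=cv2.INTER_CUBIC)[:,:,::-1])
E
```

```text
knob_top 0.8 [247.3 263.1] [ 0.4934 -0.005   0.163 ]
bridge 0.72 [251.9 259.9] [ 0.4995 -0.0066  0.117 ]
bridge 0.57 [303.3 219.1] [ 0.5779 -0.1097  0.117 ]
seat 0.76 [200.9 255.2] [0.5112 0.0961 0.109 ]
tube 0.72 [197.3 257.1] [0.5076 0.1033 0.109 ]
front_lips 0.68 [196.8 263.3] [0.4953 0.1045 0.109 ]
front_lips 0.52 [248.8 264.3] [0.491 0.001 0.109]
hook_tips 0.92 [195.6 256.2] [0.5092 0.1022 0.125 ]
rotator 0.97 [212.2 258.2] [0.5063 0.1002 0.    ]
rotator 0.58 [337.7 190.3] [ 0.6526 -0.1843  0.    ]
tray 0.94 [454.1 300.6] [ 0.3998 -0.4371  0.    ]
tray 0.75 [341.1 290. ] [ 0.4289 -0.1864  0.    ]
cassette_a 0.79 [306.  216.4] [ 0.5953 -0.1117  0.    ]
sample_cup_b 0.75 [338.  190.5] [ 0.6521 -0.185   0.    ]
sample_cup_b 0.33 [196.8 255.9] [0.5122 0.1346 0.    ]
tube_purple 0.6 [428.5 254.4] [ 0.5038 -0.3836  0.    ]
tube_purple 0.22 [341.3 288.3] [ 0.4327 -0.1869  0.    ]
```

View pics/crop.png

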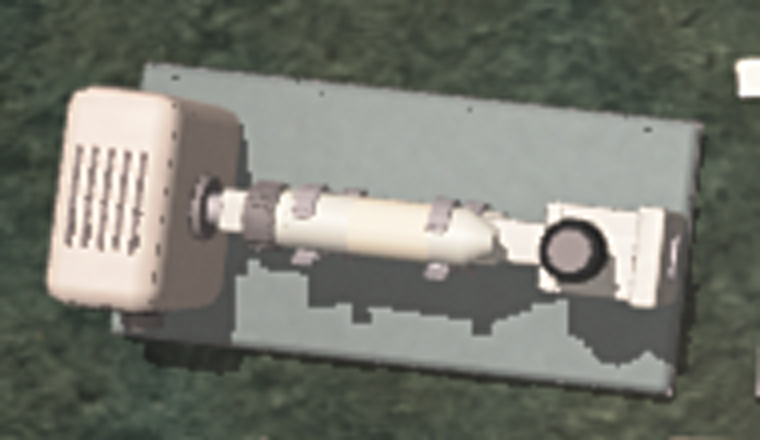

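```bash
python3 - <<'E'
from h import *
C=lambda x,y:(x/4+105-.4,y/4+200-.4)
a=at("top",C(148,65),.022);b=at("top",C(703,125),.022);c=at("top",C(672,393),.022);print(a,b,c,np.linalg.norm(a-b),np.linalg.norm(b-c))
u=(a-b)/np.linalg.norm(a-b);print("yaw",np.arctan2(-u[0],u[1])) 
k=at("top",C(573,250),.163);print("knob",k)
yaw=np.arctan2(-u[0],u[1])
# tube: body edges
for p in [(350,200),(350,262),(400,203),(400,262)]: print(at("top",C(*p),.109))
for nm,p in dict(cap=(263,213),tip=(494,240),hook1=(308,200),lip1=(304,257),hook2=(440,214),lip2=(437,271)).items(): print(nm,at("top",C(*p),.109))
# seat from knob
ex=np.array([np.cos(yaw),np.sin(yaw)]);ey=np.array([-np.sin(yaw),np.cos(yaw)])
print("seat from knob",k[:2]+.105*ey)
im=robot.read_camera("top"); g=cv2.cvtColor(im,cv2.COLOR_RGB2GRAY)
for n in("tray",):
  for r in robot.regions_of("top",n):
    m=r['region'].astype(np.uint8); rc=cv2.minAreaRect(np.argwhere(m)[:,::-1].astype(np.float32)); print(r['p'],rc,[np.round(at("top",q,.02)[:2],4) for q in cv2.boxPoints(rc)])
cv2.imwrite("pics/crop2.png",cv2.resize(im[245:335,280:400],None,fx=6,fy=6,interpolation=cv2.INTER_CUBIC)[:,:,::-1])
im=robot.read_camera("scene")
cv2.imwrite("pics/crop3.png",im[150:420,150:420][:,:,::-1])
E
```

```text
[0.60254834 0.2489544  0.022     ] [ 0.56252297 -0.05543739  0.022     ] [ 0.41664387 -0.03576264  0.022     ] 0.3070120395031365 0.1471998919707702
yaw -0.13074285598385088
knob [ 0.49520074 -0.00602294  0.163     ]
[0.52280084 0.11354978 0.109     ]
[0.49193645 0.11387956 0.109     ]
[0.52073789 0.08863155 0.109     ]
[0.49137276 0.08898015 0.109     ]
cap [0.51730824 0.15700618 0.109     ]
tip [0.50125083 0.04202852 0.109     ]
hook1 [0.52327772 0.13449987 0.109     ]
lip1 [0.49494114 0.13676759 0.109     ]
hook2 [0.51480351 0.06875804 0.109     ]
lip2 [0.48648391 0.0706148  0.109     ]
seat from knob [0.50888966 0.09808092]
0.94 ((341.0347900390625, 290.637939453125), (92.611328125, 56.77659225463867), 5.492324352264404) [array([ 0.3795, -0.0777]), array([ 0.5023, -0.0921]), array([ 0.4784, -0.2933]), array([ 0.3558, -0.2779])]
```

View pics/crop2.png

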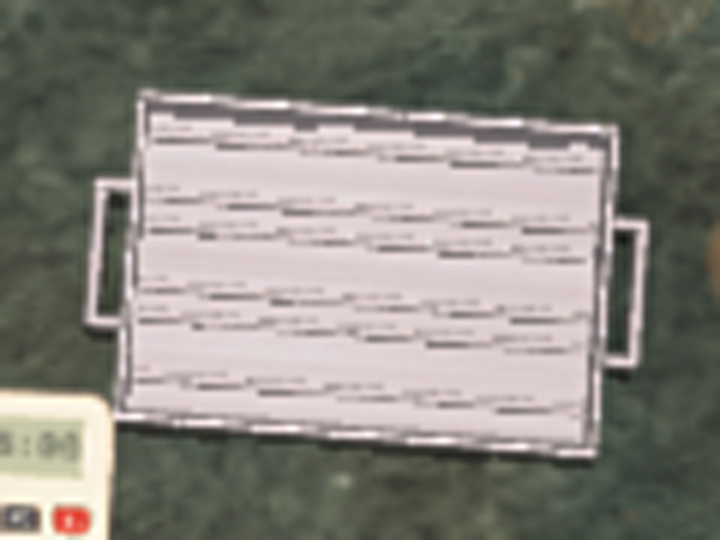

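```bash
python3 - <<'E'
from h import *
from scipy.spatial.transform import Rotation as Ro
s=robot.read_state(); M=Ro.from_rotvec(s['orientation']).as_matrix(); print(np.round(M,3)); print("tool y angle",np.arctan2(M[1,1],M[0,1]), s['t'])
C=lambda x,y:(x/6+280-.4,y/6+245-.4)
P=[at("top",C(*p),.021)[:2] for p in [(142,95),(614,128),(594,453),(122,418)]]
print(np.round(P,4),np.mean(P,0))
for a,b in((0,1),(3,2)):
  u=P[a]-P[b];print(np.linalg.norm(u),np.arctan2(-u[0],u[1]))
for a,b in((0,3),(1,2)):
  u=P[a]-P[b];print(np.linalg.norm(u),np.arctan2(u[1],u[0]))
for n,z in dict(knob_top=.163,seat=.109,hook_tips=.125,front_lips=.109,bridge=.117,tube=.109).items():
  for m in robot.mark_of("scene",n)[:2]: 
    r=[q for q in robot.mark_of("top",n)[:1]]
    print(n,m['p'],np.round(m['point'],1),at("scene",m['point'],z))
E
```

```text
[[ 0.     0.448 -0.894]
 [-0.    -0.894 -0.448]
 [-1.     0.    -0.   ]]
tool y angle -1.1060233668357988 0.85
[[ 0.4966 -0.1043]
 [ 0.4807 -0.2759]
 [ 0.3632 -0.2653]
 [ 0.3796 -0.0945]] [ 0.43003411 -0.1850149 ]
0.17241284879218116 -0.09240694459038758
0.17159024289083338 -0.0958144897657453
0.11734202770600509 -0.08312317947600328
0.11792197082732347 -0.09015326532192273
seat 0.24 [334.8 274.3] [ 0.52283028 -0.23787568  0.109     ]
tube 0.62 [370.2 283.1] [ 0.57988838 -0.30500747  0.109     ]
```

View pics/crop3.png

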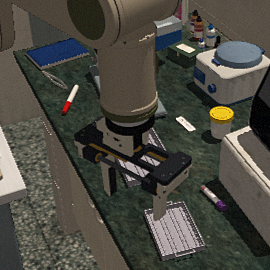

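Request:
{"op": "play_rows", "data": {
  "plan": [
    {"slide":[0.377,0.883,0],"roll":0.718,"fingers":1},
    {"slide":[0.377,0.883,0],"roll":0.718,"fingers":1},
    {"slide":[0.377,0.883,0],"roll":0.718,"fingers":1},
    {"slide":[0.377,0.883,0],"roll":0.718,"fingers":1},
    {"slide":[0.377,0.883,0],"roll":0.718,"fingers":1},
    {"slide":[0.377,0.883,0],"roll":0.718,"fingers":1},
    {"slide":[0.377,0.883,0],"roll":0.718,"fingers":1},
    {"slide":[0.377,0.883,0],"roll":0.718,"fingers":1},
    {"slide":[0.377,0.883,0],"roll":0.718,"fingers":1},
    {"slide":[0.377,0.883,0],"roll":0.718,"fingers":1},
    {"slide":[0.377,0.883,0],"roll":0.718,"fingers":1},
    {"slide":[0.377,0.883,0],"roll":0.718,"fingers":1},
    {"slide":[0.377,0.883,0],"roll":0.718,"fingers":1},
    {"slide":[0.377,0.883,0],"roll":0.718,"fingers":1},
    {"slide":[0.377,0.883,0],"roll":0.718,"fingers":1},
    {"slide":[0.377,0.883,0],"roll":0.718,"fingers":1},
    {"slide":[0.377,0.883,0],"roll":0.718,"fingers":1},
    {"slide":[0.377,0.883,0],"roll":0.718,"fingers":1},
    {"slide":[0.377,0.883,0],"roll":0.718,"fingers":1},
    {"slide":[0.377,0.883,0],"roll":0.718,"fingers":1}
  ]
}}

```text
t: 3.75
tool_pos: [0.4955, -0.0056, 0.2188]
orientation: [0.523, 1.506, -0.523]
force: [-0.8, 0.2, 0.1]
opening: 0.093
```

```bash
python3 - <<'E'
from h import *
from scipy.spatial.transform import Rotation as Ro
s=robot.read_state(); M=Ro.from_rotvec(s['orientation']).as_matrix(); print("ang",np.arctan2(M[1,1],M[0,1]),s['q'],s['tool_pos'])
im=robot.read_camera("scene"); 
for n in ["knob_top","seat","hook_tips","tube","bridge","front_lips"]:
  for m in robot.mark_of("scene",n)[:2]: print(n,round(m['p'],2),np.round(m['point'],1))
for n,X in dict(knob=(.495,-.006,.163),seat=(.509,.099,.109),tcp=s['tool_pos']).items(): print(n,proj("scene",X))
x0,y0=200,180
cv2.imwrite("pics/s2.png",cv2.resize(im[150:350,160:400],None,fx=3,fy=3,interpolation=cv2.INTER_CUBIC)[:,:,::-1])
E
```

```text
ang 0.9024481173001389 [-1.14803443e-01 -1.55907588e-01  1.77176175e+00 -2.99560712e-05
  1.52536275e+00 -1.01725018e+00] [ 0.49551208 -0.00560984  0.21880216]
knob_top 0.5 [282.3 213.2]
seat 0.87 [276.1 213.9]
hook_tips 0.84 [275.6 207.1]
tube 0.62 [274.4 211.8]
bridge 0.98 [283.3 223.7]
bridge 0.64 [275.7 245. ]
front_lips 0.61 [268.2 213.6]
front_lips 0.42 [334.4 274.2]
knob [284.06812271 213.07617631]
seat [274.51814436 211.88546605]
tcp [283.34353469 193.90805737]
```

View pics/s2.png

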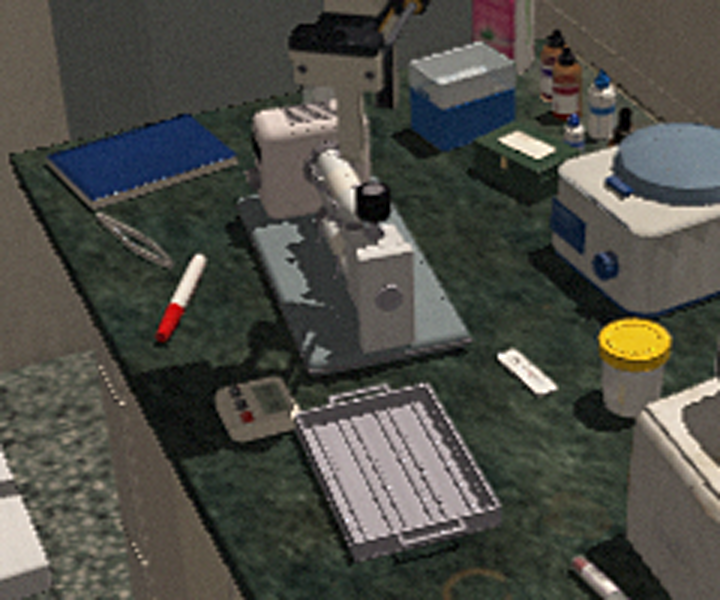

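Request:
{"op": "play_rows", "data": {
  "plan": [
    {"slide":[0,0,-0.9],"roll":0,"fingers":1},
    {"slide":[0,0,-0.9],"roll":0,"fingers":1},
    {"slide":[0,0,-0.8],"roll":0,"fingers":1},
    {"slide":[0,0,0],"roll":0,"fingers":-1},
    {"slide":[0,0,0],"roll":0,"fingers":-1},
    {"slide":[0,0,0],"roll":0,"fingers":-1},
    {"slide":[0,0,0],"roll":0,"fingers":-1}
  ],
  "squeeze": 6
}}

```text
t: 4.97
tool_pos: [0.4958, -0.0067, 0.1417]
orientation: [0.526, 1.504, -0.525]
force: [0.3, -0.2, -0.1]
opening: 0.0577
```

Request:
{"op": "play_rows", "data": {
  "plan": [
    {"slide":[0,0,0],"roll":0,"fingers":-1},
    {"slide":[0,0,0],"roll":0,"fingers":-1},
    {"slide":[0,0,0],"roll":0,"fingers":-1},
    {"slide":[0,0,0],"roll":0,"fingers":-1}
  ]
}}

```text
t: 5.48
tool_pos: [0.4954, -0.0062, 0.1408]
orientation: [0.526, 1.506, -0.525]
force: [1.5, 1.8, -0.6]
opening: 0.03
```

Request:
{"op": "play_rows", "data": {
  "plan": [
    {"slide":[0,0,0],"roll":0,"fingers":-1},
    {"slide":[0,0,-0.07],"roll":0,"fingers":-1},
    {"slide":[0,0,0],"roll":0,"fingers":-1},
    {"slide":[0,0,0],"roll":0,"fingers":-1}
  ],
  "squeeze": 20
}}

```text
t: 5.98
tool_pos: [0.4954, -0.0063, 0.1387]
orientation: [0.526, 1.506, -0.525]
force: [1.2, 4.2, 2.3]
opening: 0.0296
```

```bash
cat > st.py <<'E'
from h import *
from scipy.spatial.transform import Rotation as Ro
s=robot.read_state(); M=Ro.from_rotvec(s['orientation']).as_matrix(); print("t",s['t'],"ang",round(np.arctan2(M[1,1],M[0,1]),3),"pos",np.round(s['tool_pos'],4),"F",np.round(s['force'],2),"T",np.round(s['wrist_torque'],2),"op",s['opening'])
E
python3 st.py
```

```text
t 5.975 ang 0.899 pos [ 0.4954 -0.0063  0.1387] F [1.24 4.24 2.35] T [ 0.86 -0.55  0.01] op 0.02961783459552353
```

Request:
{"op": "play_rows", "data": {
  "plan": [
    {"slide":[0,0.02,-0.03],"roll":0,"fingers":-1},
    {"slide":[0,0,0],"roll":0,"fingers":-1},
    {"slide":[0,0,0],"roll":0,"fingers":-1}
  ]
}}

```text
t: 6.35
tool_pos: [0.4955, -0.0062, 0.1386]
orientation: [0.526, 1.505, -0.526]
force: [-0.4, 3.2, 7.7]
opening: 0.0294
```

```bash
python3 st.py
```

```text
t 6.35 ang 0.899 pos [ 0.4955 -0.0062  0.1386] F [-0.43  3.18  7.68] T [ 0.39  0.03 -0.  ] op 0.02939704228810461
```

Request:
{"op": "play_rows", "data": {
  "plan": [
    {"slide":[0,0,0],"roll":-0.8,"fingers":-1},
    {"slide":[0,0,0],"roll":-0.8,"fingers":-1}
  ]
}}

```text
t: 6.6
tool_pos: [0.4954, -0.0064, 0.1385]
orientation: [0.701, 1.454, -0.702]
force: [-1.4, 2.4, 8.3]
opening: 0.0295
```

```bash
python3 st.py
```

```text
t 6.6 ang 0.672 pos [ 0.4954 -0.0064  0.1385] F [-1.39  2.44  8.31] T [0.32 0.25 0.01] op 0.029529398376821028
```

Request:
{"op": "play_rows", "data": {
  "plan": [
    {"slide":[0,0,0],"roll":-0.7,"fingers":-1},
    {"slide":[0,0,0],"roll":0,"fingers":-1}
  ]
}}

```text
t: 6.85
tool_pos: [0.4954, -0.0064, 0.1385]
orientation: [0.775, 1.427, -0.775]
force: [-1.5, 2.1, 9.2]
opening: 0.0292
```

```bash
python3 st.py
```

```text
t 6.85 ang 0.576 pos [ 0.4954 -0.0064  0.1385] F [-1.52  2.12  9.21] T [ 0.34  0.24 -0.03] op 0.029229097345791773
```

Request:
{"op": "play_rows", "data": {
  "plan": [
    {"slide":[0,0,0],"roll":-0.8,"fingers":-1},
    {"slide":[0,0,0],"roll":0,"fingers":-1}
  ]
}}

```text
t: 7.1
tool_pos: [0.4953, -0.0064, 0.1385]
orientation: [0.86, 1.393, -0.861]
force: [-0.9, 1.9, 8.5]
opening: 0.0298
```

Request:
{"op": "play_rows", "data": {
  "plan": [
    {"slide":[0,0,0],"roll":-0.8,"fingers":-1},
    {"slide":[0,0,0],"roll":0,"fingers":-1}
  ]
}}

```text
t: 7.35
tool_pos: [0.4952, -0.0064, 0.1384]
orientation: [0.945, 1.355, -0.946]
force: [-1.5, 1.8, 8.4]
opening: 0.0292
```

```bash
python3 st.py
```

```text
t 7.35 ang 0.353 pos [ 0.4952 -0.0064  0.1384] F [-1.48  1.81  8.4 ] T [0.28 0.35 0.  ] op 0.02923393647105653
```

Request:
{"op": "play_rows", "data": {
  "plan": [
    {"slide":[0,0,0],"roll":-0.8,"fingers":-1},
    {"slide":[0,0,0],"roll":0,"fingers":-1}
  ]
}}

```text
t: 7.6
tool_pos: [0.4951, -0.0064, 0.1383]
orientation: [1.029, 1.313, -1.03]
force: [-0.9, 1.8, 8.5]
opening: 0.029
```

Request:
{"op": "play_rows", "data": {
  "plan": [
    {"slide":[0,0,0],"roll":-0.8,"fingers":-1},
    {"slide":[0,0,0],"roll":0,"fingers":-1}
  ]
}}

```text
t: 7.85
tool_pos: [0.4949, -0.0064, 0.1381]
orientation: [1.113, 1.267, -1.114]
force: [-1.0, 1.0, 6.6]
opening: 0.0297
```

```bash
python3 st.py
```

```text
t 7.85 ang 0.129 pos [ 0.4949 -0.0064  0.1381] F [-0.95  1.04  6.55] T [0.23 0.34 0.01] op 0.029669798485508977
```

Request:
{"op": "play_rows", "data": {
  "plan": [
    {"slide":[0,0,0],"roll":-0.8,"fingers":-1},
    {"slide":[0,0,0],"roll":0,"fingers":-1}
  ]
}}

```text
t: 8.1
tool_pos: [0.4948, -0.0063, 0.1374]
orientation: [1.194, 1.219, -1.196]
force: [-0.1, 0.7, 2.8]
opening: 0.03
```

```bash
python3 st.py
```

```text
t 8.1 ang 0.02 pos [ 0.4948 -0.0063  0.1374] F [-0.09  0.66  2.77] T [ 0.12  0.01 -0.02] op 0.029953580154701027
```

Request:
{"op": "play_rows", "data": {
  "plan": [
    {"slide":[0,0,-0.1],"roll":0,"fingers":-1},
    {"slide":[0,0,0],"roll":0,"fingers":-1}
  ]
}}

```text
t: 8.35
tool_pos: [0.4948, -0.0062, 0.1341]
orientation: [1.193, 1.219, -1.195]
force: [-0.8, -0.4, 2.0]
opening: 0.0297
```

```bash
python3 st.py
```

```text
t 8.35 ang 0.021 pos [ 0.4948 -0.0062  0.1341] F [-0.76 -0.42  2.01] T [-0.12  0.18  0.04] op 0.029659980208619586
```

Request:
{"op": "play_rows", "data": {
  "plan": [
    {"slide":[0,0,-0.13],"roll":0,"fingers":-1},
    {"slide":[0,0,-0.13],"roll":0,"fingers":-1},
    {"slide":[0,0,0],"roll":0,"fingers":-1}
  ]
}}

```text
t: 8.72
tool_pos: [0.4949, -0.0062, 0.1265]
orientation: [1.194, 1.219, -1.195]
force: [-3.3, -1.3, 4.9]
opening: 0.0293
```

```bash
python3 st.py
```

```text
t 8.725 ang 0.02 pos [ 0.4949 -0.0062  0.1265] F [-3.27 -1.32  4.92] T [-0.33  0.64  0.02] op 0.029250482927742603
```

Request:
{"op": "play_rows", "data": {
  "plan": [
    {"slide":[0,0,0],"roll":-0.9,"fingers":-1},
    {"slide":[0,0,0],"roll":-0.9,"fingers":-1},
    {"slide":[0,0,0],"roll":-0.9,"fingers":-1},
    {"slide":[0,0,0],"roll":-0.9,"fingers":-1}
  ]
}}

```text
t: 9.22
tool_pos: [0.4946, -0.006, 0.1265]
orientation: [1.557, 0.939, -1.56]
force: [-4.7, -0.0, 4.9]
opening: 0.0293
```

```bash
python3 st.py
```

```text
t 9.225 ang -0.487 pos [ 0.4946 -0.006   0.1265] F [-4.65 -0.    4.94] T [-0.09  0.92 -0.01] op 0.02925537722148776
```

Request:
{"op": "play_rows", "data": {
  "plan": [
    {"slide":[0,0,0],"roll":-0.9,"fingers":-1},
    {"slide":[0,0,0],"roll":-0.9,"fingers":-1},
    {"slide":[0,0,0],"roll":-0.9,"fingers":-1},
    {"slide":[0,0,0],"roll":-0.9,"fingers":-1},
    {"slide":[0,0,0],"roll":-0.9,"fingers":-1},
    {"slide":[0,0,0],"roll":-0.9,"fingers":-1}
  ]
}}

```text
t: 9.98
tool_pos: [0.4944, -0.0055, 0.1263]
orientation: [2.042, 0.341, -2.045]
force: [-5.8, 1.7, 4.6]
opening: 0.0295
```

```bash
python3 st.py
```

```text
t 9.975 ang -1.241 pos [ 0.4944 -0.0055  0.1263] F [-5.82  1.67  4.63] T [ 0.41  0.96 -0.01] op 0.029541030573906425
```

Request:
{"op": "play_rows", "data": {
  "plan": [
    {"slide":[0,0,0.03],"roll":0,"fingers":-0.03},
    {"slide":[0,0,0],"roll":0,"fingers":-0.03},
    {"slide":[0,0,0],"roll":0,"fingers":-0.03},
    {"slide":[0,0,0.5],"roll":0,"fingers":-0.03},
    {"slide":[0,0,1],"roll":0,"fingers":-0.03},
    {"slide":[0,0,1],"roll":0.5,"fingers":1},
    {"slide":[0,0,0.3],"roll":1,"fingers":1},
    {"slide":[0,0,0],"roll":1,"fingers":1}
  ]
}}

```text
t: 10.98
tool_pos: [0.4963, -0.0061, 0.2145]
orientation: [1.826, 0.651, -1.819]
force: [0.5, -1.2, -0.9]
opening: 0.07
```

```bash
python3 st.py;  python3 - <<'E'
from h import *
im=robot.read_camera("scene")
for m in robot.mark_of("scene","knob_top")[:2]: print(m)
print(proj("scene",(.495,-.006,.163)),proj("scene",(.495,-.006,.151)))
cv2.imwrite("pics/s3.png",cv2.resize(im[170:290,220:340],None,fx=5,fy=5,interpolation=cv2.INTER_CUBIC)[:,:,::-1])
E
```

```text
t 10.975 ang -0.883 pos [ 0.4963 -0.0061  0.2145] F [ 0.5  -1.21 -0.86] T [-0.08 -0.01 -0.01] op 0.0699881793520721
{'point': [284.3, 215.9], 'p': 0.61}
[284.06812271 213.07617631] [284.24621951 217.07238342]
```

View pics/s3.png

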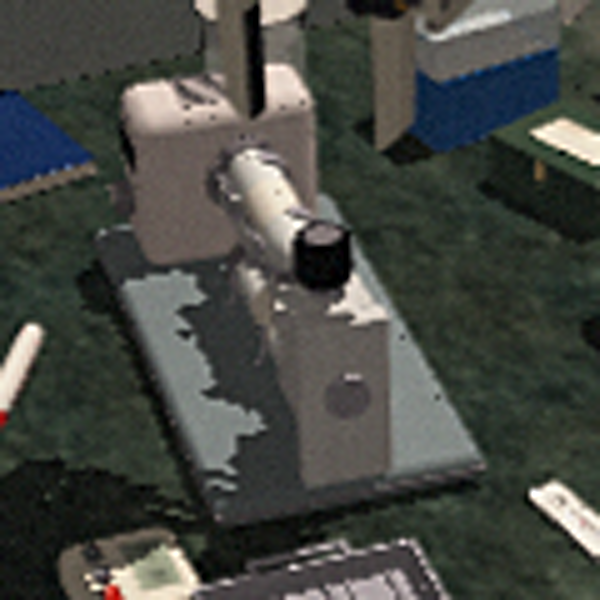

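Request:
{"op": "play_rows", "data": {
  "plan": [
    {"slide":[0.07,0.58,0],"roll":0.9,"fingers":1},
    {"slide":[0.07,0.58,0],"roll":0.9,"fingers":1},
    {"slide":[0.07,0.58,0],"roll":0.9,"fingers":1},
    {"slide":[0.07,0.58,0],"roll":0.9,"fingers":1},
    {"slide":[0.07,0.58,0],"roll":0.9,"fingers":1},
    {"slide":[0.07,0.57,0],"roll":0.9,"fingers":1},
    {"slide":[0,0,-0.8],"roll":0,"fingers":1},
    {"slide":[0,0,-0.8],"roll":0,"fingers":1},
    {"slide":[0,0,0],"roll":0,"fingers":1}
  ]
}}

```text
t: 12.2
tool_pos: [0.5062, 0.0981, 0.162]
orientation: [1.307, 1.144, -1.312]
force: [0.3, 0.3, 0.4]
opening: 0.093
```

```bash
python3 st.py;  python3 - <<'E'
from h import *
im=robot.read_camera("scene")
cv2.imwrite("pics/s4.png",cv2.resize(im[150:290,210:350],None,fx=4,fy=4,interpolation=cv2.INTER_CUBIC)[:,:,::-1])
im=robot.read_camera("top")
cv2.imwrite("pics/t4.png",cv2.resize(im[180:320,105:305],None,fx=4,fy=4,interpolation=cv2.INTER_CUBIC)[:,:,::-1])
E
```

```text
t 12.2 ang -0.137 pos [0.5062 0.0981 0.162 ] F [0.32 0.32 0.4 ] T [-0.03 -0.01  0.04] op 0.09296466451568523
```

View pics/s4.png

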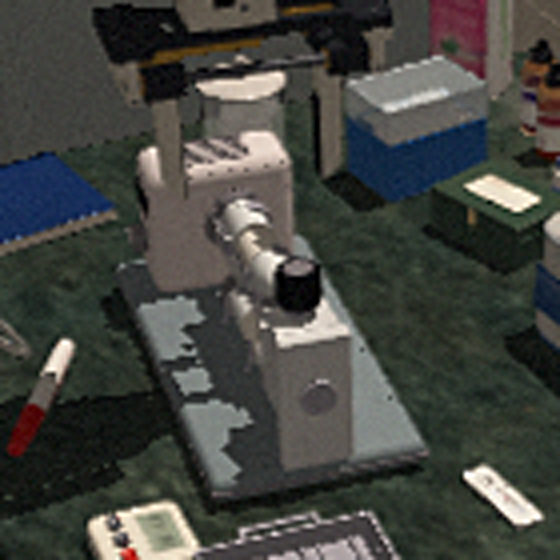

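View pics/t4.png

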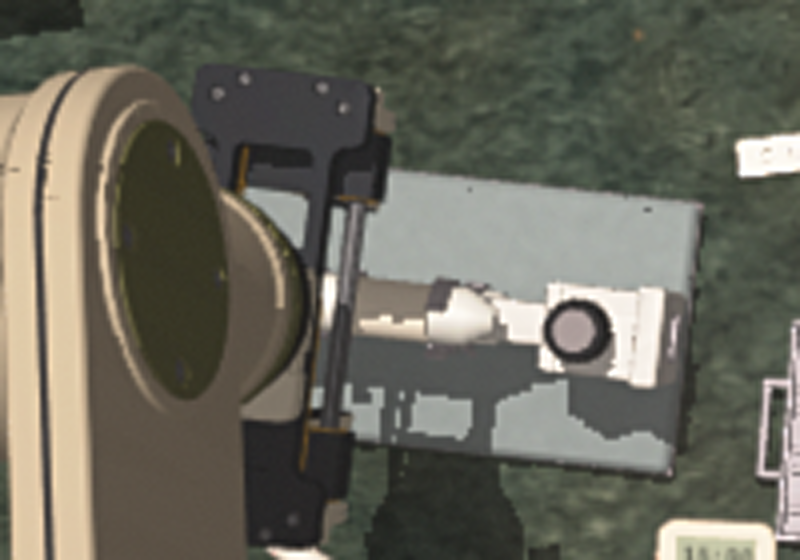

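Request:
{"op": "play_rows", "data": {
  "plan": [
    {"slide":[0.1,0,-0.8],"roll":0,"fingers":1},
    {"slide":[0,0,-0.8],"roll":0,"fingers":1},
    {"slide":[0,0,-0.5],"roll":0,"fingers":1},
    {"slide":[0,0,0],"roll":0,"fingers":-0.2},
    {"slide":[0,0,0],"roll":0,"fingers":-0.2},
    {"slide":[0,0,0],"roll":0,"fingers":-0.2},
    {"slide":[0,0,0],"roll":0,"fingers":-0.2},
    {"slide":[0,0,0],"roll":0,"fingers":-0.2},
    {"slide":[0,0,0],"roll":0,"fingers":-0.2}
  ],
  "squeeze": 4
}}

```text
t: 13.42
tool_pos: [0.5108, 0.0982, 0.1008]
orientation: [1.307, 1.143, -1.307]
force: [-0.4, -0.3, -0.5]
opening: 0.039
```

```bash
python3 st.py
```

```text
t 13.425 ang -0.134 pos [0.5108 0.0982 0.1008] F [-0.43 -0.3  -0.46] T [-0.   -0.08  0.04] op 0.039049823918900016
```

Request:
{"op": "play_rows", "data": {
  "plan": [
    {"slide":[-0.05,0,-0.05],"roll":0,"fingers":-0.2},
    {"slide":[0,0,0],"roll":0,"fingers":-1},
    {"slide":[0,0,0],"roll":0,"fingers":-1},
    {"slide":[0,0,0],"roll":0,"fingers":-1}
  ]
}}

```text
t: 13.92
tool_pos: [0.5092, 0.0981, 0.0991]
orientation: [1.307, 1.143, -1.308]
force: [-0.5, 0.5, -0.6]
opening: 0.029
```

```bash
python3 st.py
```

```text
t 13.925 ang -0.134 pos [0.5092 0.0981 0.0991] F [-0.54  0.46 -0.56] T [-0.04 -0.03  0.01] op 0.02900956933868955
```

Request:
{"op": "play_rows", "data": {
  "plan": [
    {"slide":[0,0,0],"roll":0,"fingers":-1},
    {"slide":[0,0,0],"roll":0,"fingers":-1},
    {"slide":[-0.07,0.009,0.01],"roll":0,"fingers":-1},
    {"slide":[-0.07,0.009,0.025],"roll":0,"fingers":-1},
    {"slide":[0,0,0],"roll":0,"fingers":-1}
  ],
  "squeeze": 25
}}

```text
t: 14.55
tool_pos: [0.5052, 0.0986, 0.1001]
orientation: [1.308, 1.142, -1.307]
force: [3.8, 0.3, -5.6]
opening: 0.0281
```

```bash
python3 st.py
```

```text
t 14.55 ang -0.134 pos [0.5052 0.0986 0.1001] F [ 3.75  0.26 -5.59] T [-0.14 -0.9  -0.03] op 0.02813373097217848
```

Request:
{"op": "play_rows", "data": {
  "plan": [
    {"slide":[-0.07,0.009,0.03],"roll":0,"fingers":-1},
    {"slide":[-0.07,0.009,0.05],"roll":0,"fingers":-1},
    {"slide":[0,0,0],"roll":0,"fingers":-1}
  ]
}}

```text
t: 14.92
tool_pos: [0.5009, 0.0991, 0.1023]
orientation: [1.307, 1.142, -1.307]
force: [5.7, -0.6, -6.6]
opening: 0.0287
```

```bash
python3 st.py
```

```text
t 14.925 ang -0.134 pos [0.5009 0.0991 0.1023] F [ 5.66 -0.62 -6.63] T [-0.19 -0.99 -0.03] op 0.028749282415006808
```

Request:
{"op": "play_rows", "data": {
  "plan": [
    {"slide":[-0.06,0.008,0.06],"roll":0,"fingers":-1},
    {"slide":[-0.05,0.007,0.07],"roll":0,"fingers":-1},
    {"slide":[0,0,0],"roll":0,"fingers":-1}
  ]
}}

```text
t: 15.3
tool_pos: [0.4973, 0.0995, 0.1063]
orientation: [1.307, 1.143, -1.308]
force: [3.7, -1.0, -6.4]
opening: 0.0283
```

```bash
python3 st.py
```

```text
t 15.3 ang -0.134 pos [0.4973 0.0995 0.1063] F [ 3.73 -1.01 -6.4 ] T [-0.29 -0.58 -0.03] op 0.028333035017503366
```

Request:
{"op": "play_rows", "data": {
  "plan": [
    {"slide":[-0.05,0.007,0.08],"roll":0,"fingers":-1},
    {"slide":[-0.04,0.005,0.09],"roll":0,"fingers":-1},
    {"slide":[0,0,0],"roll":0,"fingers":-1}
  ]
}}

```text
t: 15.68
tool_pos: [0.4949, 0.1001, 0.1125]
orientation: [1.307, 1.143, -1.307]
force: [-2.1, -1.8, 2.9]
opening: 0.0282
```

```bash
python3 st.py
```

```text
t 15.675 ang -0.134 pos [0.4949 0.1001 0.1125] F [-2.09 -1.77  2.87] T [-0.2   0.21  0.02] op 0.028187596413385977
```

Request:
{"op": "play_rows", "data": {
  "plan": [
    {"slide":[-0.06,0.007,0.15],"roll":0,"fingers":-1},
    {"slide":[-0.06,0.007,0.25],"roll":0,"fingers":-1},
    {"slide":[0,0,0.7],"roll":0,"fingers":-1},
    {"slide":[0,0,0.7],"roll":0,"fingers":-1},
    {"slide":[0,0,0],"roll":0,"fingers":-1}
  ]
}}

```text
t: 16.3
tool_pos: [0.4925, 0.1007, 0.1679]
orientation: [1.31, 1.141, -1.304]
force: [0.4, 0.0, -1.1]
opening: 0.0286
```

```bash
python3 st.py;  python3 - <<'E'
from h import *
im=robot.read_camera("scene")
cv2.imwrite("pics/s5.png",cv2.resize(im[120:320,190:390],None,fx=3,fy=3,interpolation=cv2.INTER_CUBIC)[:,:,::-1])
E
```

```text
t 16.3 ang -0.134 pos [0.4925 0.1007 0.1679] F [ 0.45  0.   -1.07] T [-0.04 -0.04 -0.06] op 0.02855576085650908
```

View pics/s5.png

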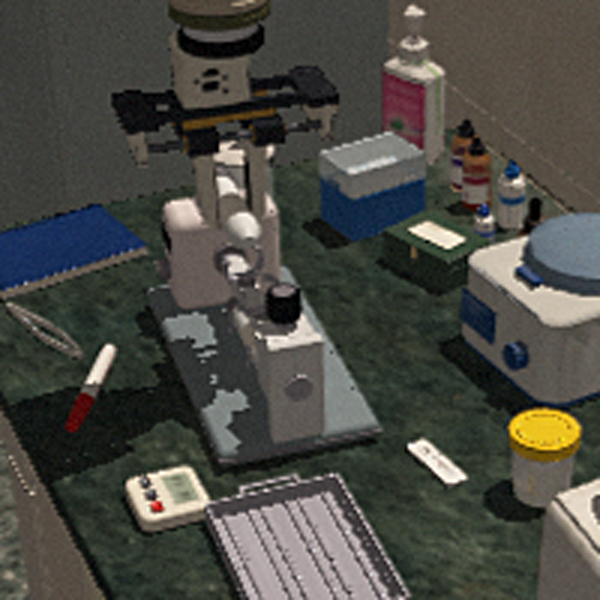

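Request:
{"op": "play_rows", "data": {
  "plan": [
    {"slide":[-0.5,0,0.6],"roll":0.1,"fingers":-1},
    {"slide":[-0.5,0,0.6],"roll":0.19,"fingers":-1},
    {"slide":[-0.09,-0.79,0],"roll":0,"fingers":-1},
    {"slide":[-0.09,-0.79,0],"roll":0,"fingers":-1},
    {"slide":[-0.09,-0.79,0],"roll":0,"fingers":-1},
    {"slide":[-0.09,-0.79,0],"roll":0,"fingers":-1},
    {"slide":[-0.09,-0.79,0],"roll":0,"fingers":-1},
    {"slide":[-0.09,-0.79,0],"roll":0,"fingers":-1},
    {"slide":[-0.09,-0.79,0],"roll":0,"fingers":-1},
    {"slide":[-0.09,-0.79,0],"roll":0,"fingers":-1},
    {"slide":[-0.09,-0.79,-0.3],"roll":0,"fingers":-1},
    {"slide":[-0.09,-0.79,-0.6],"roll":0,"fingers":-1},
    {"slide":[-0.09,-0.79,-0.9],"roll":0,"fingers":-1},
    {"slide":[-0.09,-0.79,-0.9],"roll":0,"fingers":-1},
    {"slide":[0,0,-0.9],"roll":0,"fingers":-1},
    {"slide":[0,0,0],"roll":0,"fingers":-1}
  ]
}}

```text
t: 18.35
tool_pos: [0.4262, -0.1826, 0.0903]
orientation: [1.278, 1.17, -1.281]
force: [-0.3, -0.2, -0.4]
opening: 0.0279
```

```bash
python3 st.py;  python3 - <<'E'
from h import *
im=robot.read_camera("scene")
cv2.imwrite("pics/s6.png",cv2.resize(im[220:400,230:410],None,fx=3,fy=3,interpolation=cv2.INTER_CUBIC)[:,:,::-1])
E
```

```text
t 18.35 ang -0.094 pos [ 0.4262 -0.1826  0.0903] F [-0.25 -0.19 -0.39] T [-0.03 -0.11 -0.04] op 0.027868669762466117
```

View pics/s6.png

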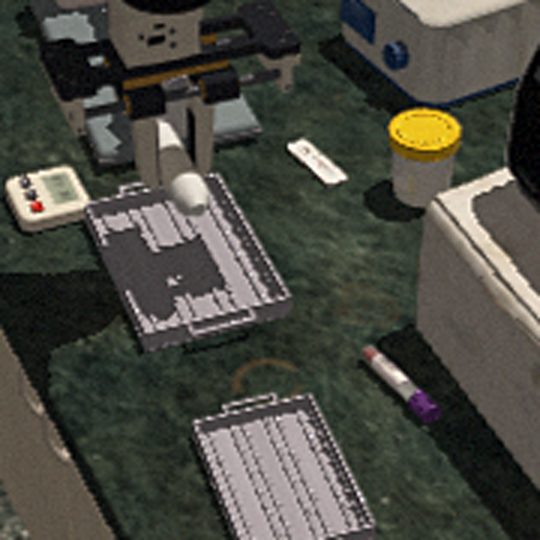

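Request:
{"op": "play_rows", "data": {
  "plan": [
    {"slide":[0.11,-0.08,-0.7],"roll":0,"fingers":-1},
    {"slide":[0,0,-0.7],"roll":0,"fingers":-1},
    {"slide":[0,0,-0.6],"roll":0,"fingers":-1},
    {"slide":[0,0,-0.3],"roll":0,"fingers":-1},
    {"slide":[0,0,0],"roll":0,"fingers":-1},
    {"slide":[0,0,0],"roll":0,"fingers":-1}
  ]
}}

```text
t: 19.15
tool_pos: [0.4329, -0.1866, 0.0258]
orientation: [1.278, 1.162, -1.277]
force: [-0.3, 0.6, 0.2]
opening: 0.0282
```

```bash
python3 st.py
```

```text
t 19.15 ang -0.094 pos [ 0.4329 -0.1866  0.0258] F [-0.31  0.63  0.2 ] T [-0.06 -0.12  0.02] op 0.02820883960966271
```

Request:
{"op": "play_rows", "data": {
  "plan": [
    {"slide":[0,0,0],"roll":0,"fingers":-1},
    {"slide":[0,0,0],"roll":0,"fingers":-1}
  ]
}}

```text
t: 19.4
tool_pos: [0.4325, -0.1865, 0.0252]
orientation: [1.278, 1.163, -1.277]
force: [-0.3, 0.1, -0.9]
opening: 0.0284
```

```bash
python3 st.py;  python3 - <<'E'
from h import *
print(robot.read_state()['q'])
im=robot.read_camera("scene")
cv2.imwrite("pics/s7.png",cv2.resize(im[220:400,230:410],None,fx=3,fy=3,interpolation=cv2.INTER_CUBIC)[:,:,::-1])
E
```

```text
t 19.4 ang -0.094 pos [ 0.4325 -0.1865  0.0252] F [-0.35  0.08 -0.87] T [-0.04 -0.11 -0.06] op 0.028397499930126125
[-5.16081131e-01 -2.92955637e-02  2.02528418e+00  3.65918016e-05
  1.14477356e+00 -4.22374965e-01]
```

View pics/s7.png

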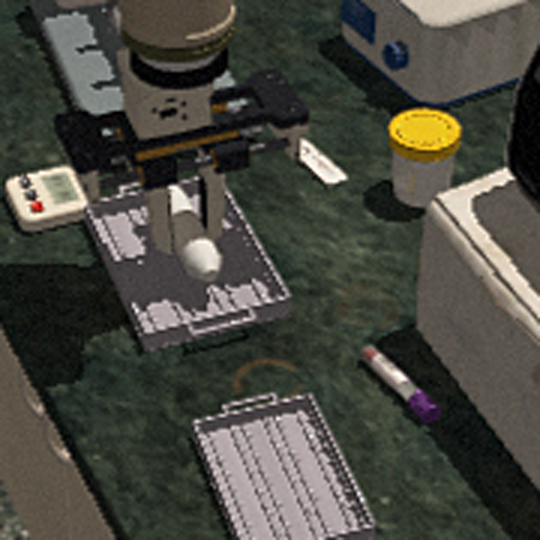

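Request:
{"op": "play_rows", "data": {
  "plan": [
    {"slide":[-0.03,0,-0.15],"roll":0,"fingers":-1},
    {"slide":[0,0,-0.1],"roll":0,"fingers":-1},
    {"slide":[0,0,0],"roll":0,"fingers":-1},
    {"slide":[0,0,0],"roll":0,"fingers":-1}
  ]
}}

```text
t: 19.95
tool_pos: [0.4312, -0.1863, 0.0171]
orientation: [1.278, 1.164, -1.278]
force: [0.2, -0.9, -1.4]
opening: 0.0284
```

```bash
python3 st.py
```

```text
t 19.95 ang -0.094 pos [ 0.4312 -0.1863  0.0171] F [ 0.24 -0.95 -1.43] T [-0.06 -0.05 -0.01] op 0.028384669022419595
```

Request:
{"op": "play_rows", "data": {
  "plan": [
    {"slide":[0,0,-0.1],"roll":0,"fingers":-1},
    {"slide":[0,0,0],"roll":0,"fingers":-1},
    {"slide":[0,0,0],"roll":0,"fingers":-1}
  ]
}}

```text
t: 20.32
tool_pos: [0.4312, -0.1863, 0.0142]
orientation: [1.278, 1.164, -1.278]
force: [-0.2, 0.5, -0.5]
opening: 0.0282
```

```bash
python3 st.py
```

```text
t 20.325 ang -0.094 pos [ 0.4312 -0.1863  0.0142] F [-0.24  0.5  -0.55] T [ 0.01 -0.08  0.01] op 0.028209533173612012
```

Request:
{"op": "play_rows", "data": {
  "plan": [
    {"slide":[0,0,-0.06],"roll":0,"fingers":-1},
    {"slide":[0,0,0],"roll":0,"fingers":-1},
    {"slide":[0,0,0],"roll":0,"fingers":-1}
  ]
}}

```text
t: 20.7
tool_pos: [0.4313, -0.1863, 0.0124]
orientation: [1.278, 1.163, -1.278]
force: [0.2, 0.2, 0.5]
opening: 0.0283
```

```bash
python3 st.py
```

```text
t 20.7 ang -0.094 pos [ 0.4313 -0.1863  0.0124] F [0.15 0.21 0.46] T [-0.02 -0.12  0.02] op 0.02831290934165589
```

Request:
{"op": "play_rows", "data": {
  "plan": [
    {"slide":[0,0,-0.04],"roll":0,"fingers":-1},
    {"slide":[0,0,0],"roll":0,"fingers":-1},
    {"slide":[0,0,0],"roll":0,"fingers":-1}
  ]
}}

```text
t: 21.08
tool_pos: [0.4313, -0.1863, 0.0112]
orientation: [1.278, 1.163, -1.278]
force: [-0.3, 0.6, 0.1]
opening: 0.0283
```

```bash
python3 st.py
```

```text
t 21.075 ang -0.094 pos [ 0.4313 -0.1863  0.0112] F [-0.26  0.59  0.06] T [-0.02 -0.07 -0.04] op 0.028313964557025093
```

Request:
{"op": "play_rows", "data": {
  "plan": [
    {"slide":[0,0,-0.04],"roll":0,"fingers":-1},
    {"slide":[0,0,0],"roll":0,"fingers":-1},
    {"slide":[0,0,0],"roll":0,"fingers":-1}
  ]
}}

```text
t: 21.45
tool_pos: [0.4313, -0.1864, 0.01]
orientation: [1.278, 1.163, -1.278]
force: [-0.3, -0.1, -0.5]
opening: 0.0282
```

```bash
python3 st.py
```

```text
t 21.45 ang -0.094 pos [ 0.4313 -0.1864  0.01  ] F [-0.33 -0.13 -0.51] T [-0.06 -0.03 -0.03] op 0.02824102510553729
```

Request:
{"op": "play_rows", "data": {
  "plan": [
    {"slide":[0,0,-0.03],"roll":0,"fingers":-1},
    {"slide":[0,0,0],"roll":0,"fingers":-1},
    {"slide":[0,0,0],"roll":0,"fingers":-1}
  ]
}}

```text
t: 21.82
tool_pos: [0.4313, -0.1865, 0.0092]
orientation: [1.278, 1.163, -1.278]
force: [-1.3, 0.1, 1.9]
opening: 0.0285
```

```bash
python3 st.py; python3 - <<'E'
from h import *
im=robot.read_camera("scene")
cv2.imwrite("pics/s8.png",cv2.resize(im[260:350,250:350],None,fx=6,fy=6,interpolation=cv2.INTER_CUBIC)[:,:,::-1])
E
```

```text
t 21.825 ang -0.094 pos [ 0.4313 -0.1865  0.0092] F [-1.3   0.07  1.91] T [-0.11  0.1   0.04] op 0.028481844928388223
```

View pics/s8.png

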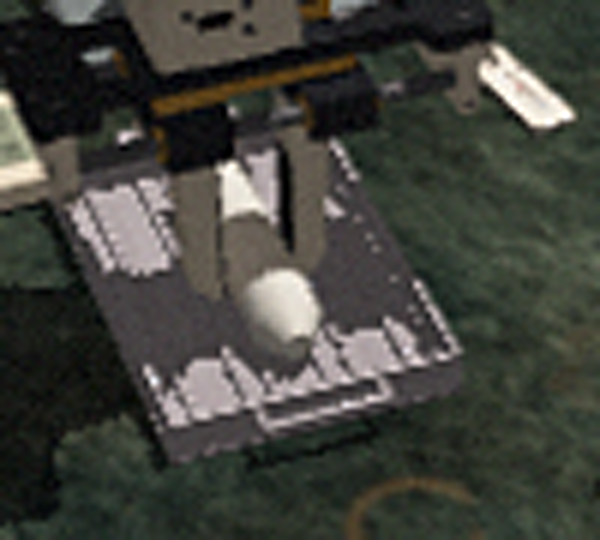

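Request:
{"op": "play_rows", "data": {
  "plan": [
    {"slide":[0,0,-0.03],"roll":0,"fingers":-1},
    {"slide":[0,0,0],"roll":0,"fingers":-1},
    {"slide":[0,0,0],"roll":0,"fingers":-1}
  ]
}}

```text
t: 22.25
tool_pos: [0.4315, -0.1866, 0.0089]
orientation: [1.278, 1.163, -1.278]
force: [-3.8, -0.1, 8.6]
opening: 0.0287
```

```bash
python3 st.py
```

```text
t 22.25 ang -0.094 pos [ 0.4315 -0.1866  0.0089] F [-3.78 -0.13  8.59] T [0.12 0.62 0.05] op 0.028664373480595147
```

Request:
{"op": "play_rows", "data": {
  "plan": [
    {"slide":[0,0,0],"roll":0,"fingers":-1},
    {"slide":[0,0,0],"roll":0,"fingers":-1},
    {"slide":[0,0,0],"roll":0,"fingers":-1}
  ],
  "squeeze": 4
}}

```text
t: 22.62
tool_pos: [0.4311, -0.1864, 0.0081]
orientation: [1.278, 1.164, -1.278]
force: [-3.7, -1.2, 4.3]
opening: 0.0288
```

```bash
python3 st.py
```

```text
t 22.625 ang -0.094 pos [ 0.4311 -0.1864  0.0081] F [-3.73 -1.16  4.34] T [-0.28  0.48  0.04] op 0.0288417186877419
```

Request:
{"op": "play_rows", "data": {
  "plan": [
    {"slide":[0,0,0.03],"roll":0,"fingers":-0.35},
    {"slide":[0,0,0.03],"roll":0,"fingers":-0.25},
    {"slide":[0,0,0],"roll":0,"fingers":-0.15},
    {"slide":[0,0,0],"roll":0,"fingers":-0.05},
    {"slide":[0,0,0],"roll":0,"fingers":0},
    {"slide":[0,0,0],"roll":0,"fingers":0}
  ]
}}

```text
t: 23.38
tool_pos: [0.4313, -0.1863, 0.01]
orientation: [1.278, 1.163, -1.278]
force: [-0.5, -0.4, 0.8]
opening: 0.0464
```

```bash
python3 st.py
```

```text
t 23.375 ang -0.094 pos [ 0.4313 -0.1863  0.01  ] F [-0.47 -0.43  0.8 ] T [-0.06 -0.06  0.01] op 0.04636372732515511
```

Request:
{"op": "play_rows", "data": {
  "plan": [
    {"slide":[0,0,0.2],"roll":0,"fingers":0},
    {"slide":[0,0,0.6],"roll":0,"fingers":0},
    {"slide":[0,0,1],"roll":0,"fingers":0},
    {"slide":[0,0,1],"roll":0,"fingers":0},
    {"slide":[0,0,1],"roll":0,"fingers":0},
    {"slide":[0,-1,1],"roll":0,"fingers":0},
    {"slide":[-0.5,-1,1],"roll":0,"fingers":0},
    {"slide":[-0.5,-1,0.5],"roll":0,"fingers":0},
    {"slide":[-0.5,-1,0],"roll":0,"fingers":0},
    {"slide":[-0.5,-1,0],"roll":0,"fingers":0},
    {"slide":[-0.5,-1,0],"roll":0,"fingers":0},
    {"slide":[-0.5,-1,0],"roll":0,"fingers":0},
    {"slide":[0,0,0],"roll":0,"fingers":0},
    {"slide":[0,0,0],"roll":0,"fingers":0}
  ]
}}

```text
t: 25.12
tool_pos: [0.3414, -0.3959, 0.1991]
orientation: [1.279, 1.163, -1.278]
force: [-0.4, -0.3, -0.1]
opening: 0.0465
```

```bash
python3 st.py; python3 - <<'E'
from h import *
im=robot.read_camera("top")
for n,z in dict(tube=.019,knob_top=.151,cassette_a=0,sample_cup_b=0,tube_purple=0).items():
  for m in robot.mark_of("top",n)[:1]: print(n,m['p'],np.round(at("top",m['point'],z),4))
cv2.imwrite("pics/t9.png",cv2.resize(im[160:340,105:465],None,fx=2.2,fy=2.2,interpolation=cv2.INTER_CUBIC)[:,:,::-1])
im=robot.read_camera("scene")
print(robot.mark_of("scene","knob_top")[:1])
cv2.imwrite("pics/s9.png",cv2.resize(im[170:370,220:420],None,fx=3,fy=3,interpolation=cv2.INTER_CUBIC)[:,:,::-1])
E
```

```text
t 25.125 ang -0.094 pos [ 0.3414 -0.3959  0.1991] F [-0.42 -0.27 -0.08] T [-0.08 -0.09  0.05] op 0.0465383602122212
tube 0.8 [ 0.4264 -0.1797  0.019 ]
knob_top 0.55 [ 0.4917 -0.0083  0.151 ]
cassette_a 0.64 [ 0.6015 -0.1177  0.    ]
sample_cup_b 0.79 [ 0.6598 -0.1851  0.    ]
tube_purple 0.66 [ 0.5178 -0.3798  0.    ]
[]
```

View pics/t9.png

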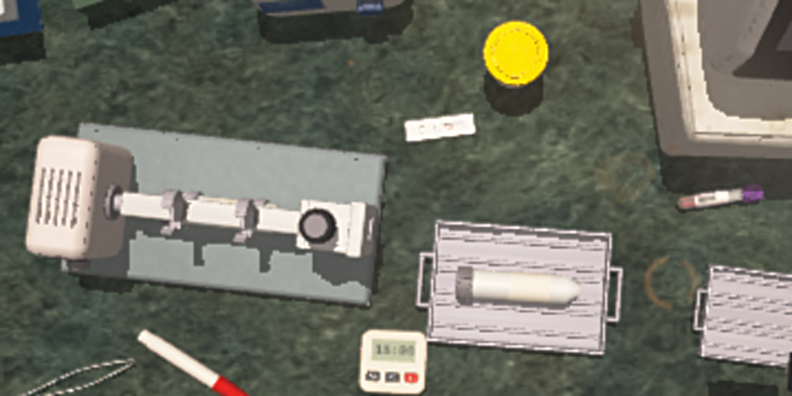

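View pics/s9.png

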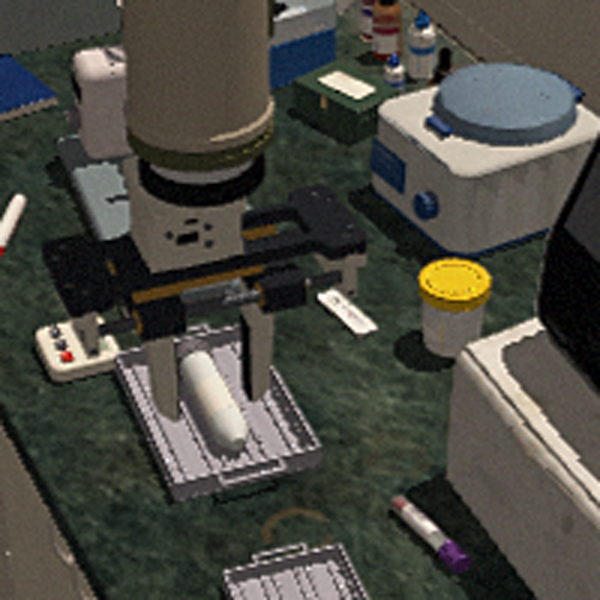

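```bash
python3 -c "
from plant import robot
print(robot.close_job())"
```

```text
the job is handed in; nothing more can be done
None
```

I did the job and handed it in at about 25 s of the 54 s allowed. `close_job()` gave no verdict.

- **Lock:** I turned the knob clockwise under about 8 N. The task suggested about 5 N. It dropped into the slot after about 0.9 rad. I pressed it down about 14 mm, turned it another 1.26 rad and let go. A later scene picture showed the knob sitting roughly 10–12 mm lower than at the start.
- **Tube removal:** I gripped the tube between its clips and rolled it forward round the hook tips. The arm force stayed below about 10 N in the readings between steps, well under the 60 N clip limit.
- **Placing:** I lowered it into the larger tray until contact showed, eased the grip and then let go.

**Last checks:**
- The top view shows the tube in the tray's middle lane and in line with it. The network put it about 5 mm from my estimate of the tray's centre.
- The paddle looks level.
- The sample cup, cassette and small blood tube look undisturbed. Their detected positions differ by 8 to 15 mm from the first readings. I took that as detection noise, since the arm never went near them and the pictures show no change.
- The gripper is clear of everything, about 0.2 m up.
- In the final scene picture the arm hid the knob, so the network found nothing there. The last check of the plunger from that camera was just after locking. The final top view shows the knob, but not clearly how high it stands.

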